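# Sort out the swapped saucers

### The arm

A 6-joint arm with a two-finger parallel gripper is mounted at the origin on a cart in front of the work surface, level with it; the furniture and walls round the work are solid. World frame = base frame: x ahead of the robot, y to its left, z up, the work surface at z = 0. Lengths are in m, angles in rad, forces in N, time in s.
With the tool pointing down it reaches from about 0.375 to 0.975 m from the base axis. Payload 3.8 kg.
Tool frame: the origin (TCP) lies midway between the tips of the shut fingers; the grasp point (between the pads) lies 19 mm behind it; x points along the fingers, z is the direction in which the jaws open and shut, and the axes are right-handed (so a half turn about x gives the same grasp; the last joint's range is limited). The gripper opens to 88 mm and grips with 3 to 60 N. Pads are 18 mm wide; open, the fingers measure 123 mm over their backs; the gripper's body (75 mm by 187 mm) begins 45 mm behind the grasp point.
Start: joints at [-1.222, 0.264, 1.604, -0, 1.274, -0.037], TCP at [0.254, -0.625, 0.239] pointing down, gripper open.
Joint ranges: [-2.63, 2.63], [-0.94, 2.18], [0.31, 2.57], [-1.31, 4.45], [0, 2.66], [-2.55, 2.55]. Speed limits (rad/s): [2.57, 2.57, 3.14, 3.14, 3.14, 3.14].

### API

Orientations are given as a 3x3 rotation matrix whose columns are the frame's x, y, z axes.
In Python, from cell import get_obs, snapshot, finish_job, regions_of, place_of gives the robot as it stands. The module is installed in compiled form; this text tells all that it offers.
- The arm moves only by the tool carry_out, never from a script. Its argument "increments" is text: rows parted by semicolons, each of 7 numbers parted by spaces: the turn, a rotation vector about the tool's x, y, z normalised to -1 to 1, where 1 is 30 degrees, then the shift along the tool's x, y, z normalised to -1 to 1, where 1 is 15 cm, then the opening, from 0 (shut) to 1 (fully open). A call has 1 to 20 rows; each row shifts and turns the commanded pose from where the row before left it, along the tool's axes as they then stand; what a row does not reach is not made up. A row lasts 1/12 s, in which the tool goes at most 41.7 mm and 7.16 degrees, less where a joint would pass 70% of its speed; a pose out of reach is approached as far as the arm can. A call with a number of a shift or a turn outside -1 to 1 is refused whole. A call with a gripper value outside its range is refused whole. The fingers move at their own pace and stop on an object; the grip force is fixed at half the most. Time passes only in rows, so rows that do not move let the fingers close. It gives the time, the measured TCP pose, the force and the opening at its end, in the units of the state.
- get_obs(): the state, without advancing time (a new reading comes with each control period).
- snapshot(name): name is "scene" or "top"; returns a dict with "image" (420x560x3 uint8, red, green, blue), "z_map" (420x560 float32, m along the optical axis (not along the pixel's ray), 0 where there is no reading), "fov_y" (degrees; the focal length in pixels is half the picture's height over the tangent of half this angle, whatever the lens; pixels are square), "cx", "cy" (the principal point, pixels), "pose" (4x4, takes a point from camera to world coordinates). Camera axes: x right, y up, looking along -z (the intrinsics and any distortion apply to the point x, -y, -z); pixel columns grow to the right and rows downward; lengths in m; the calibration is good to about 2 mm. A picture is of the moment at which its call begins.
- finish_job(): hands the job in, once; it reports no verdict.
Trained networks look in the newest picture that a camera, given by its name, has taken for a name from the list of things; names that differ only in an ending like _2 or _b are one class to them, and where a whole thing is asked for, a point or a joint stands for the part that bears it (a point fixed in the world has none). Each returns a list of dicts, best first, with "p" (0 to 1); they miss things now and then, are a little off and sometimes report something else, mostly with a low value. They report only what shows in the picture. A call takes as long as a camera call.
- regions_of(name, camera): "mask" (420x560 bool, what is visible of it) and "xy" ([column, row] in pixels, amid what is visible of it).
- place_of(name, camera): "xy" ([column, row] in pixels: a listed point, or the origin of a listed thing).
The state is a dict: "t": time; "joints": joint angles; "qd": joint speeds; "joint_torque": joint torques, N m; "position": TCP position; "orientation": TCP orientation; "ft_force": force on the tool from outside, world axes, zero at the start; "ft_torque": the same for the moment, N m; "finger_gap": opening from 0.0 (shut) to 1.0 (fully open).
Only numpy, scipy, OpenCV 4.12 (cv2) and the standard library are available. Lean on these libraries where they do the work, as an engineer would, in place of code of your own. Each camera call takes 0.05 s, during which the arm holds its last target.

### The job

The lemon, the garlic, the onion and the red-capped spice jar have got onto each other's saucers. Set each one down in the middle of its own saucer (lemon on yellow, garlic on white, onion on purple, spice jar on red), one to a saucer and the same way up as it is now, parking things on the empty cork mat on the way where you need to. Leave the food tin where it is, and do not tip the spice jar over.

Things in the scene. Friction and masses are not known exactly. Their poses are not given: they have to be found in the camera images.
- lemon: yellow lemon, 72 (its x) x 57 (its y) x 58 mm high, lying on its side. Origin at the centre of its underside, z up; its long axis is its x. Grip it across y, about half-way up.
- garlic: pale pinkish-white garlic bulb, about 56 mm across and 56 mm high to the tip, standing on its root end. Origin at the centre of its underside, z up. Grip it about half-way up.
- onion: dark purple-red onion, 64 (its x) x 67 (its y) mm and 71 mm high to the tip, standing on its root end. Origin at the centre of its underside, z up. Grip it about half-way up.
- spice_jar: small spice jar with a bright red cap and a green label, 45 mm across, 106 mm high, standing upright. Origin at the centre of its underside, z up. Its body is 42 mm across below z = 85 mm.
- yellow_saucer: yellow glazed round saucer for the lemon: 116 mm across the rim, rim top 11 mm above the worktop, flat inner floor at z = 5 mm and about 90 mm across. Fixed to the worktop. Origin at the centre of its underside (worktop level).
- white_saucer: white glazed round saucer for the garlic: 116 mm across the rim, rim top 11 mm above the worktop, flat inner floor at z = 5 mm and about 90 mm across. Fixed to the worktop. Origin at the centre of its underside (worktop level).
- purple_saucer: dark purple glazed round saucer for the onion: 116 mm across the rim, rim top 11 mm above the worktop, flat inner floor at z = 5 mm and about 90 mm across. Fixed to the worktop. Origin at the centre of its underside (worktop level).
- red_saucer: red glazed round saucer for the spice jar: 116 mm across the rim, rim top 11 mm above the worktop, flat inner floor at z = 5 mm and about 90 mm across. Fixed to the worktop. Origin at the centre of its underside (worktop level).
- cork_mat: empty round brown cork mat, 100 mm across and 4 mm thick, fixed to the worktop; the free spot. Origin at the centre of its underside.
- tin: low round food tin, 86 mm across, 40 mm high, loose; a bystander that stays where it is. Origin at the centre of its underside.

How it is judged:
By the outcome, as a careful person would: the job done as asked, in the order asked, and still so for the second after the job is handed in, with the robot touching nothing.
It also fails if it takes over 138 s, if anything falls off the work surface, if the arm or the gripper's body presses on something with over 40 N, if the wrist force passes 120 N, or if a joint passes its speed limit or range.

## Working session

There is one attempt and no reset: what is moved stays moved. The work goes in short steps, Python scripts to look and compute and a tool call to move; the robot and the scene stay as the last step left them, time stands still between calls to the robot, and variables do not carry over. Pictures are saved under pics/ and viewed, and the job is handed in when it is done.

Besides the shell and the picture viewer there is one more tool, called after "Call:" as name(argument=value, ...) on one line, values as JSON. carry_out: Moves the arm, as the interface text tells. Scaled input: -1 to 1 covers 15 cm each way for a shift and 30 degrees each way for a turn. Its arguments: {"type":"object","properties":{"increments":{"type":"string"}},"required":["increments"]}

```bash
ls; mkdir -p pics; python3 - <<'E'
from cell import *
import cv2,numpy as np
o=get_obs();print(o['t'],o['position'],np.round(o['orientation'],3).tolist(),o['finger_gap'])
for n in['top','scene']:
    s=snapshot(n);cv2.imwrite(f'pics/{n}0.png',s['image'][:,:,::-1]);print(n,s['fov_y'],s['cx'],s['cy'],np.round(s['pose'],4).tolist(),[k for k in s])
E
```

```text
pics
0.0 [ 0.25373364 -0.62474126  0.23741886] [[-0.001, 0.927, 0.376], [0.002, 0.376, -0.927], [-1.0, 0.0, -0.002]] 1.0047527825482034
top 56.47716066796492 274.7066565896495 204.489202952395 [[-0.0075, 0.9986, -0.053, 0.4658], [-0.9999, -0.0082, -0.0118, -0.0786], [-0.0122, 0.0529, 0.9985, 0.8894], [0.0, 0.0, 0.0, 1.0]] ['image', 'z_map', 'fov_y', 'cx', 'cy', 'pose']
scene 43.87096085636178 276.96089479846745 214.4082169033791 [[0.5577, 0.4032, -0.7256, -0.2216], [-0.83, 0.2795, -0.4826, -0.5833], [0.0082, 0.8714, 0.4905, 0.534], [0.0, 0.0, 0.0, 1.0]] ['image', 'z_map', 'fov_y', 'cx', 'cy', 'pose']
```

View pics/top0.png

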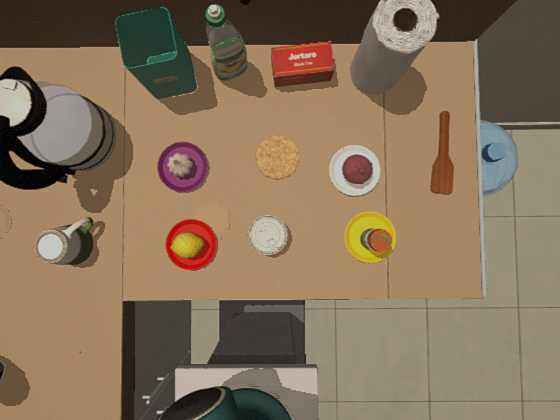

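View pics/scene0.png

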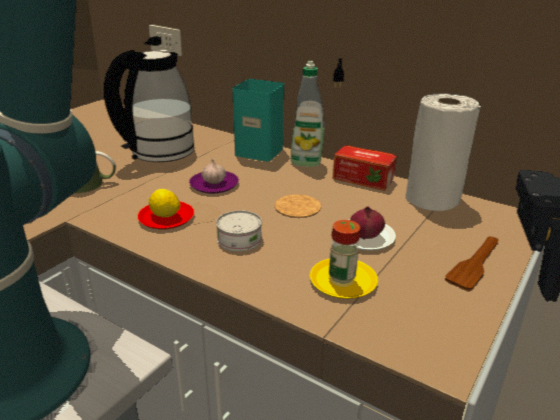

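The top view (column, row) shows:
- garlic on the purple saucer (183,166)
- onion on white (356,170)
- lemon on red (190,244)
- jar on yellow (371,237)
- cork mat empty (277,158)
- tin at (268,236)

So I need two swaps, each using the mat once.

```bash
cat > h.py <<'E'
from cell import *
import cv2,numpy as np
def cloud(s):
    h,w=s['z_map'].shape;f=h/2/np.tan(np.radians(s['fov_y']/2))
    v,u=np.mgrid[0:h,0:w];z=s['z_map'].astype(float)
    P=np.stack([(u-s['cx'])/f*z,-(v-s['cy'])/f*z,-z],-1)
    W=P@s['pose'][:3,:3].T+s['pose'][:3,3]
    W[z==0]=np.nan
    return W
def ray(s,uv,zp):
    h=420;f=h/2/np.tan(np.radians(s['fov_y']/2))
    d=s['pose'][:3,:3]@np.array([(uv[0]-s['cx'])/f,-(uv[1]-s['cy'])/f,-1]);o=s['pose'][:3,3]
    return o+d*(zp-o[2])/d[2]
def circ(p):
    (x,y),r=cv2.minEnclosingCircle(p.astype(np.float32));return np.round([x,y,r],4)
E
python3 - <<'E'
from h import *
for n in['top','scene']:
    s=snapshot(n);W=cloud(s);np.save(n+'0.npy',W)
    print(n)
    for name in['lemon','garlic','onion','spice_jar','yellow_saucer','white_saucer','purple_saucer','red_saucer','cork_mat','tin']:
        r=regions_of(name,n);q=place_of(name,n)
        if not r: print(name,'none');continue
        m=r[0]['mask'];p=W[m];p=p[~np.isnan(p[:,0])]
        if 'saucer' in name: p=p[(p[:,2]<.03)]
        c=circ(p[:,:2]); lo=np.percentile(p[:,:2],1,0);hi=np.percentile(p[:,:2],99,0)
        print(name,[round(a['p'],2) for a in r[:2]],'circ',c,'mid',np.round((lo+hi)/2,4),'ext',np.round(hi-lo,4),'z',np.round(np.percentile(p[:,2],[1,50,99]),4),'place',q and (round(q[0]['p'],2),np.round(ray(s,q[0]['xy'],0.005),4)))
W=np.load('top0.npy')
for uv in[(220,120),(320,270),(150,200),(420,200),(430,280)]:print(uv,W[uv[1],uv[0]])
E
```

```text
top
lemon [0.67] circ [0.4225 0.1222 0.0346] mid [0.4246 0.122 ] ext [0.0519 0.0633] z [0.0056 0.0542 0.0642] place (0.7, array([ 0.4394, -0.2797,  0.005 ]))
garlic [0.92, 0.24] circ [0.6053 0.147  0.0331] mid [0.6015 0.1422] ext [0.0495 0.0529] z [0.0043 0.0418 0.0602] place (0.88, array([0.6054, 0.1532, 0.005 ]))
onion [0.61] circ [ 0.5886 -0.2551  0.039 ] mid [ 0.5868 -0.2512] ext [0.0606 0.0671] z [0.004  0.0528 0.0737] place (0.76, array([ 0.5837, -0.253 ,  0.005 ]))
spice_jar [0.58] circ [ 0.4292 -0.2819  0.0303] mid [ 0.4356 -0.2765] ext [0.0422 0.042 ] z [0.0154 0.1111 0.1152] place (0.69, array([ 0.4324, -0.282 ,  0.005 ]))
yellow_saucer [0.62] circ [ 0.4379 -0.2817  0.0599] mid [ 0.4393 -0.2802] ext [0.1092 0.111 ] z [0.0007 0.007  0.0143] place (0.83, array([ 0.4367, -0.2774,  0.005 ]))
white_saucer [0.83, 0.34] circ [ 0.5912 -0.2495  0.0587] mid [ 0.59   -0.2477] ext [0.1068 0.1082] z [0.0023 0.0073 0.014 ] place (0.65, array([ 0.5886, -0.2454,  0.005 ]))
purple_saucer [0.55, 0.53] circ [0.6032 0.1436 0.0599] mid [0.6016 0.1422] ext [0.1093 0.1073] z [0.0012 0.0068 0.014 
[... 1454 characters left out ...]
 [0.4263 0.1224] ext [0.1095 0.1097] z [0.0002 0.0057 0.0129] place (0.86, array([0.4267, 0.1242, 0.005 ]))
cork_mat [0.92, 0.66] circ [ 0.6238 -0.076   0.0536] mid [ 0.622  -0.0743] ext [0.0953 0.0908] z [0.0003 0.0038 0.0064] place (0.57, array([ 0.6199, -0.0775,  0.005 ]))
tin [0.61] circ [ 0.5384 -0.2889  0.1046] mid [ 0.54   -0.2743] ext [0.1949 0.0552] z [-0.0012  0.0052  0.0798] place (0.75, array([ 0.4422, -0.0575,  0.005 ]))
(220, 120) [0.70868663 0.05630744 0.0025013 ]
(320, 270) [ 3.64295875e-01 -1.69134528e-01  1.78121510e-04]
(150, 200) [5.25626054e-01 2.17045363e-01 3.98219177e-04]
(420, 200) [ 0.52036827 -0.39694666  0.00269079]
(430, 280) [ 0.34081544 -0.4144916   0.00233637]
```

```bash
python3 - <<'E'
from h import *
T=np.load('top0.npy');S=np.load('scene0.npy')
C={'lemon':(.4254,.122),'garlic':(.6025,.1425),'onion':(.589,-.2485),'jar':(.4385,-.2795)}
for n,c in C.items():
  for nm,W in(('top',T),('scene',S)):
    p=W.reshape(-1,3);p=p[~np.isnan(p[:,0])]
    p=p[(np.hypot(*(p[:,:2]-c).T)<.055)&(p[:,2]>.02)&(p[:,2]<.13)]
    a=cv2.minAreaRect(p[:,:2].astype(np.float32))
    print(n,nm,len(p),'circ',circ(p[:,:2]),'rect',np.round(a[0],4),np.round(a[1],4),round(a[2],1),'ztop',p[:,2].max().round(4))
    if n=='lemon' and nm=='top':
        q=p[:,:2]-p[:,:2].mean(0);w,v=np.linalg.eigh(q.T@q);print('long axis',np.degrees(np.arctan2(*v[::-1,1])),np.sqrt(w))
  if n=='jar':
    p=T.reshape(-1,3);p=p[(np.hypot(*(p[:,:2]-c).T)<.055)&(p[:,2]>.1)];print('cap',circ(p[:,:2]),p[:,:2].mean(0))
s=snapshot('top')
im=s['image'];cv2.imwrite('pics/crop.png',np.hstack([cv2.resize(im[y-35:y+35,x-35:x+35],None,fx=5,fy=5,interpolation=cv2.INTER_CUBIC)for x,y in[(190,244),(371,237)]])[:,:,::-1])
E
```

```text
lemon top 637 circ [0.4254 0.124  0.0358] rect [0.4252 0.123 ] [0.0601 0.0561] 58.5 ztop 0.0676
long axis 92.32285034850044 [0.34732234 0.41488555]
lemon scene 662 circ [0.4249 0.1234 0.0349] rect [0.4181 0.1178] [0.0442 0.0652] 36.7 ztop 0.0645
garlic top 467 circ [0.6027 0.1422 0.0281] rect [0.602  0.1422] [0.0518 0.0524] 29.1 ztop 0.0616
garlic scene 353 circ [0.6007 0.1399 0.0286] rect [0.5954 0.1376] [0.0423 0.0544] 35.6 ztop 0.0595
onion top 713 circ [ 0.5881 -0.2498  0.0342] rect [ 0.5866 -0.2478] [0.0627 0.0608] 85.3 ztop 0.0767
onion scene 708 circ [ 0.5866 -0.2516  0.0332] rect [ 0.5799 -0.2553] [0.0493 0.066 ] 29.3 ztop 0.0745
jar top 586 circ [ 0.435  -0.2769  0.0229] rect [ 0.4357 -0.2769] [0.044  0.0442] 26.0 ztop 0.1174
jar scene 1600 circ [ 0.4338 -0.2784  0.0243] rect [ 0.4339 -0.2778] [0.0472 0.0446] 55.3 ztop 0.1139
cap [ 0.4352 -0.2777  0.0224] [ 0.43554012 -0.27658654]
```

View pics/crop.png

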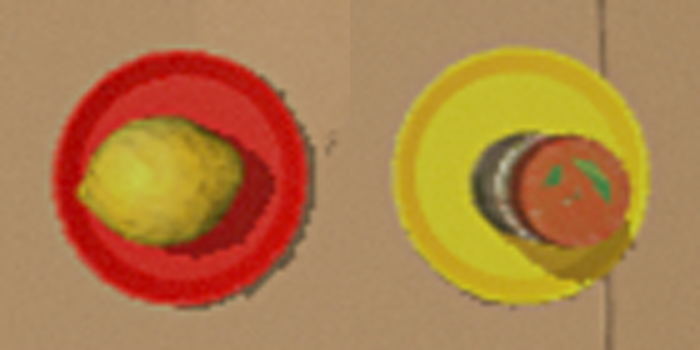

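Call:
carry_out(increments="0.184 0 0 0 0 0 1;0.184 0 0 0 0 0 1;0.184 0 0 0 0 0 1;0.184 0 0 0 0 0 1;0 0 0 0 0 0 1;0 0 0 0 0 0 1")

```text
t: 2.75
position: [0.254, -0.6254, 0.2387]
orientation: [[-0.0, 1.0, 0.003], [0.0, 0.003, -1.0], [-1.0, -0.0, -0.0]]
ft_force: [-1.1, -0.2, -0.1]
finger_gap: 0.998
```

Call:
carry_out(increments="0 0 0 0 0.1 -0.22 1;0 0 0 0 0.1 -0.22 1;0 0 0 0 0.1 -0.22 1;0 0 0 0 0.1 -0.22 1;0 0 0 0 0.1 -0.22 1;0 0 0 0 0.1 -0.22 1;0 0 0 0 0.1 -0.22 1;0 0 0 0 0.1 -0.22 1;0 0 0 0 0.1 -0.22 1;0 0 0 0 0.1 -0.22 1;0 0 0 0 0.1 -0.22 1;0 0 0 0 0.1 -0.22 1;0 0 0 0 0.1 -0.22 1;0 0 0 0 0.1 -0.22 1;0 0 0 0 0.1 -0.22 1;0 0 0 0 0.1 -0.22 1;0 0 0 0 0.1 -0.22 1;0 0 0 0 0.1 -0.22 1;0 0 0 0 0.1 -0.22 1;0 0 0 0 0.1 -0.22 1")

```text
t: 4.42
position: [0.5542, 0.0366, 0.239]
orientation: [[0.001, 1.0, 0.004], [-0.0, 0.004, -1.0], [-1.0, 0.001, 0.0]]
ft_force: [0.2, 0.1, -1.6]
finger_gap: 1.001
```

Call:
carry_out(increments="0 0 0 0 0.1 -0.2 1;0 0 0 0 0.1 -0.2 1;0 0 0 0 0.1 -0.2 1;0 0 0 0 0.02 -0.1 1;0 0 0 0 0 0 1;0 0 0 0 0 0 1;0 0 0 0 0 0 1")

```text
t: 5.0
position: [0.601, 0.1387, 0.2385]
orientation: [[-0.001, 1.0, 0.001], [-0.001, 0.001, -1.0], [-1.0, -0.001, 0.001]]
ft_force: [0.5, 0.4, -0.1]
finger_gap: 1.001
```

Call:
carry_out(increments="0 0 0 0.2 0.005 -0.02 1;0 0 0 0.2 0 0 1;0 0 0 0.2 0 0 1;0 0 0 0.2 0 0 1;0 0 0 0.2 0 0 1;0 0 0 0.2 0 0 1;0 0 0 0.2 0 0 1;0 0 0 0.077 0 0 1;0 0 0 0 0 0 1;0 0 0 0 0 0 1;0 0 0 0 0 0 0;0 0 0 0 0 0 0;0 0 0 0 0 0 0;0 0 0 0 0 0 0;0 0 0 0 0 0 0;0 0 0 0 0 0 0")

```text
t: 6.33
position: [0.603, 0.1431, 0.0181]
orientation: [[0.001, 1.0, 0.0], [0.001, 0.0, -1.0], [-1.0, 0.001, -0.001]]
ft_force: [-0.5, 0.4, 3.3]
finger_gap: 0.594
```

Call:
carry_out(increments="0 0 0 -0.1 0 0 0;0 0 0 -0.2 0 0 0;0 0 0 -0.2 0 0 0;0 0 0 -0.1 0 0 0;0 0 0 0 0.013 0.1 0;0 0 0 0 0.02 0.2 0;0 0 0 0 0.02 0.2 0;0 0 0 0 0.02 0.2 0;0 0 0 0 0.02 0.2 0;0 0 0 0 0.02 0.2 0;0 0 0 0 0.01 0.2 0;0 0 0 0 0 0.144 0;0 0 0 0 0 0 0;0 0 0 0 0 0 0;0 0 0 0 0 0 0")

```text
t: 7.58
position: [0.62, -0.0739, 0.1059]
orientation: [[-0.002, 1.0, -0.0], [0.001, -0.0, -1.0], [-1.0, -0.002, -0.001]]
ft_force: [0.7, 0.6, 0.2]
finger_gap: 0.593
```

Call:
carry_out(increments="0 0 0 0.15 0.008 0 0;0 0 0 0.15 0 0 0;0 0 0 0.15 0 0 0;0 0 0 0.08 0 0 0;0 0 0 0.05 0 0 0;0 0 0 0 0 0 0;0 0 0 0 0 0 0;0 0 0 0 0 0 0")

```text
t: 8.25
position: [0.6233, -0.0737, 0.0214]
orientation: [[0.002, 1.0, 0.001], [-0.0, 0.001, -1.0], [-1.0, 0.002, 0.0]]
ft_force: [0.5, 0.3, -0.7]
finger_gap: 0.592
```

Call:
carry_out(increments="0 0 0 0.013 0 0 0;0 0 0 0.012 0 0 0;0 0 0 0 0 0 0")

```text
t: 8.5
position: [0.623, -0.074, 0.0172]
orientation: [[0.002, 1.0, 0.0], [-0.0, 0.0, -1.0], [-1.0, 0.002, 0.0]]
ft_force: [1.0, 0.7, 0.7]
finger_gap: 0.595
```

Call:
carry_out(increments="0 0 0 0 0 0 1;0 0 0 0 0 0 1;0 0 0 0 0 0 1;0 0 0 0 0 0 1;0 0 0 -0.1 0 0 1;0 0 0 -0.2 0 0 1;0 0 0 -0.2 0 0 1;0 0 0 -0.2 0 0 1;0 0 0 -0.2 -0.033 0.173 1;0 0 0 0 -0.04 0.2 1;0 0 0 0 -0.04 0.2 1;0 0 0 0 -0.04 0.2 1;0 0 0 0 -0.04 0.2 1;0 0 0 0 -0.04 0.2 1;0 0 0 0 0 0 1;0 0 0 0 0 0 1;0 0 0 0 0 0 1")

```text
t: 9.92
position: [0.587, -0.2495, 0.1511]
orientation: [[-0.0, 1.0, -0.0], [0.001, -0.0, -1.0], [-1.0, -0.0, -0.001]]
ft_force: [-0.1, 0.6, 0.3]
finger_gap: 0.998
```

```bash
python3 - <<'E'
from h import *
s=snapshot('top');cv2.imwrite('pics/t1.png',s['image'][:,:,::-1])
s=snapshot('scene');cv2.imwrite('pics/s1.png',s['image'][:,:,::-1])
o=get_obs();print(o['position'],o['ft_force'])
E
```

```text
[ 0.58738482 -0.24867581  0.15120858] [ 0.21689663 -1.02065244  0.25983432]
```

View pics/s1.png

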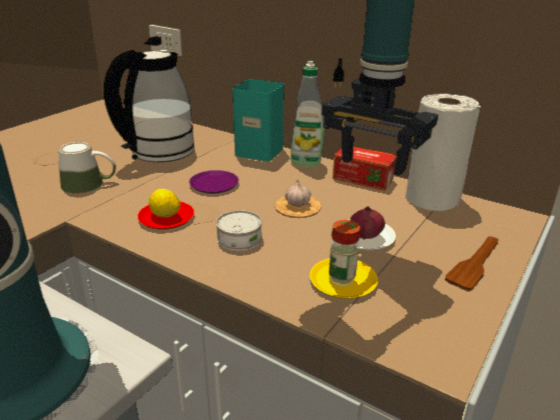

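View pics/t1.png

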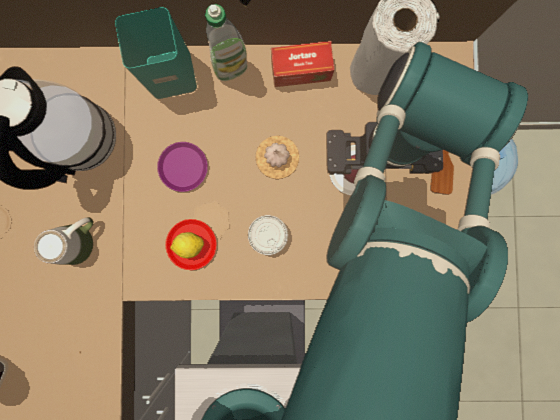

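```bash
python3 - <<'E'
from h import *
W=cloud(snapshot('top'));W2=cloud(snapshot('scene'))
for uv in[(405,20),(400,85),(455,85),(515,110),(430,60),(370,35),(420,45),(355,75)]:print('top',uv,W[uv[1],uv[0]].round(3))
for uv in[(447,105),(447,180),(385,20),(385,60),(375,100),(430,120),(410,5)]:print('sc',uv,W2[uv[1],uv[0]].round(3))
E
```

```text
top (405, 20) [ 0.839 -0.311  0.19 ]
top (400, 85) [ 0.595 -0.191  0.533]
top (455, 85) [ 0.594 -0.241  0.534]
top (515, 110) [ 0.569 -0.294  0.535]
top (430, 60) [ 0.62  -0.221  0.528]
top (370, 35) [ 0.809 -0.246  0.195]
top (420, 45) [ 0.635 -0.213  0.526]
top (355, 75) [ 0.797 -0.249  0.038]
sc (447, 105) [ 0.794 -0.306  0.222]
sc (447, 180) [ 0.783 -0.336  0.071]
sc (385, 20) [ 0.552 -0.26   0.406]
sc (385, 60) [ 0.554 -0.266  0.348]
sc (375, 100) [ 0.568 -0.25   0.278]
sc (430, 120) [ 0.584 -0.341  0.258]
sc (410, 5) [ 0.583 -0.284  0.426]
```

Call:
carry_out(increments="0 0 0 0.15 0.005 0.005 1;0 0 0 0.2 0 0 1;0 0 0 0.2 0 0 1;0 0 0 0.2 0 0 1;0 0 0 0.11 0 0 1;0 0 0 0 0 0 1;0 0 0 0 0 0 1;0 0 0 0 0 0 0;0 0 0 0 0 0 0;0 0 0 0 0 0 0;0 0 0 0 0 0 0;0 0 0 0 0 0 0")

```text
t: 11.12
position: [0.5891, -0.2509, 0.0241]
orientation: [[0.002, 1.0, 0.0], [-0.001, 0.0, -1.0], [-1.0, 0.002, 0.001]]
ft_force: [-1.2, 0.3, 4.3]
finger_gap: 0.693
```

Call:
carry_out(increments="0 0 0 -0.1 0 0 0;0 0 0 -0.2 0 0 0;0 0 0 -0.2 0 0 0;0 0 0 -0.2 0 0 0;0 0 0 -0.2 0 0 0;0 0 0 -0.1 0 -0.1 0;0 0 0 0 0.007 -0.2 0;0 0 0 0 0.01 -0.2 0;0 0 0 0 0.01 -0.2 0;0 0 0 0 0.01 -0.2 0;0 0 0 0 0.01 -0.2 0;0 0 0 0 0.01 -0.2 0;0 0 0 0 0.01 -0.2 0;0 0 0 0 0.01 -0.2 0;0 0 0 0 0.01 -0.2 0;0 0 0 0 0 -0.2 0;0 0 0 0 0 -0.2 0;0 0 0 0 0 -0.2 0;0 0 0 0 0 -0.12 0;0 0 0 0 0 0 0")

```text
t: 12.78
position: [0.5995, 0.1469, 0.1715]
orientation: [[-0.001, 1.0, 0.004], [0.002, 0.004, -1.0], [-1.0, -0.001, -0.002]]
ft_force: [-0.5, 0.7, -0.9]
finger_gap: 0.697
```

Call:
carry_out(increments="0 0 0 0 0 0 0;0 0 0 0 0 0 0")

```text
t: 12.95
position: [0.6001, 0.1424, 0.1717]
orientation: [[-0.001, 1.0, 0.001], [-0.001, 0.001, -1.0], [-1.0, -0.001, 0.001]]
ft_force: [0.1, -0.5, -1.1]
finger_gap: 0.696
```

Call:
carry_out(increments="0 0 0 0.1 0.01 0 0;0 0 0 0.2 0 0 0;0 0 0 0.2 0 0 0;0 0 0 0.2 0 0 0;0 0 0 0.15 0 0 0;0 0 0 0.08 0 0 0;0 0 0 0.04 0 0 0;0 0 0 0.015 0 0 0;0 0 0 0.013 0 0 0;0 0 0 0 0 0 0;0 0 0 0 0 0 0")

```text
t: 13.87
position: [0.6041, 0.1426, 0.0244]
orientation: [[0.004, 1.0, -0.0], [0.001, -0.0, -1.0], [-1.0, 0.004, -0.001]]
ft_force: [0.7, -0.2, -1.2]
finger_gap: 0.694
```

Call:
carry_out(increments="0 0 0 0 0 0 1;0 0 0 0 0 0 1;0 0 0 0 0 0 1;0 0 0 0 0 0 1;0 0 0 -0.1 0 0 1;0 0 0 -0.2 0 0 1;0 0 0 -0.2 0 0 1;0 0 0 -0.2 0 0 1;0 0 0 -0.2 0 0 1;0 0 0 0 0.027 0.144 1;0 0 0 0 0.02 0.2 1;0 0 0 0 0.02 0.2 1;0 0 0 0 0.02 0.2 1;0 0 0 0 0.02 0.2 1;0 0 0 0 0.02 0.2 1;0 0 0 0 0 0.2 1;0 0 0 0 0 0.1 1;0 0 0 0 0 0 1;0 0 0 0 0 0 1")

```text
t: 15.45
position: [0.6214, -0.0743, 0.1576]
orientation: [[-0.0, 1.0, -0.002], [0.001, -0.002, -1.0], [-1.0, -0.0, -0.001]]
ft_force: [-0.0, 0.5, -0.5]
finger_gap: 1.005
```

```bash
python3 - <<'E'
from h import *
s=snapshot('scene');cv2.imwrite('pics/s2.png',s['image'][:,:,::-1]);W=cloud(s)
t=snapshot('top');cv2.imwrite('pics/t2.png',t['image'][:,:,::-1]);T=cloud(t)
for n,c,zm in(('onion',(.603,.1425),.09),('garlic',(.622,-.074),.07)):
  for A in(W,T):
    p=A.reshape(-1,3);p=p[~np.isnan(p[:,0])];p=p[(np.hypot(*(p[:,:2]-c).T)<.05)&(p[:,2]>.02)&(p[:,2]<zm)]
    print(n,len(p),circ(p[:,:2]) if len(p) else 0)
print(get_obs()['position'])
E
```

```text
onion 563 [0.6003 0.1419 0.0344]
onion 359 [0.6029 0.1434 0.032 ]
garlic 405 [ 0.6192 -0.0747  0.0279]
garlic 366 [ 0.6216 -0.0732  0.0279]
[ 0.62143773 -0.07294188  0.1575739 ]
```

View pics/s2.png

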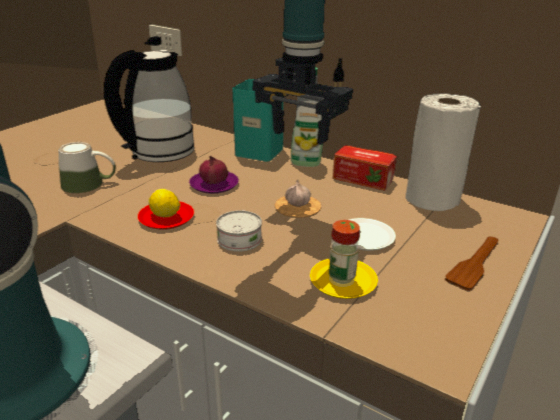

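The scene view shows the onion centred on the purple saucer (213,172) and the garlic upright on the mat (298,195). Next I pick up the garlic.

Call:
carry_out(increments="0 0 0 0.15 0 0 1;0 0 0 0.2 0 0 1;0 0 0 0.2 0 0 1;0 0 0 0.2 0 0 1;0 0 0 0.14 0 0 1;0 0 0 0.05 0 0 1;0 0 0 0 0 0 1;0 0 0 0 0 0 1;0 0 0 0 0 0 0;0 0 0 0 0 0 0;0 0 0 0 0 0 0;0 0 0 0 0 0 0;0 0 0 0 0 0 0;0 0 0 0 0 0 0")

```text
t: 16.72
position: [0.622, -0.0741, 0.0174]
orientation: [[0.001, 1.0, 0.0], [0.0, 0.0, -1.0], [-1.0, 0.001, -0.0]]
ft_force: [-0.8, 1.0, 2.2]
finger_gap: 0.597
```

```bash
python3 - <<'E'
from h import *
for n in('scene','top'):
  s=snapshot(n);W=cloud(s);r=regions_of('white_saucer',n)
  for a in r[:1]:
    p=W[a['mask']];p=p[p[:,2]<.03];lo=np.percentile(p[:,:2],1,0);hi=np.percentile(p[:,:2],99,0);print(n,a['p'],circ(p[:,:2]),(lo+hi)/2,hi-lo)
E
```

```text
scene 0.78 [ 0.5913 -0.2495  0.0586] [ 0.59151476 -0.25706564] [0.10424229 0.0883626 ]
```

Call:
carry_out(increments="0 0 0 -0.1 0 0 0;0 0 0 -0.2 0 0 0;0 0 0 -0.2 0 0 0;0 0 0 -0.2 0 0 0;0 0 0 -0.2 0 0 0;0 0 0 -0.1 0 0 0;0 0 0 0 0 0 0")

```text
t: 17.5
position: [0.6245, -0.0748, 0.1716]
orientation: [[0.008, 1.0, 0.0], [-0.002, 0.0, -1.0], [-1.0, 0.008, 0.002]]
ft_force: [1.1, 0.4, 0.1]
finger_gap: 0.593
```

Call:
carry_out(increments="0 0 0 0 -0.03 0.163 0;0 0 0 0 -0.04 0.2 0;0 0 0 0 -0.04 0.2 0;0 0 0 0 -0.04 0.2 0;0 0 0 0 -0.04 0.2 0;0 0 0 0 -0.02 0.2 0;0 0 0 0 0 0 0;0 0 0 0 0 0 0;0 0 0 0 0 0 0;0 0 0 0.1 0 0 0;0 0 0 0.2 0 0 0;0 0 0 0.2 0 0 0;0 0 0 0.2 0 0 0;0 0 0 0.15 0 0 0;0 0 0 0.08 0 0 0;0 0 0 0 0 0 0;0 0 0 0 0 0 0")

```text
t: 18.92
position: [0.59, -0.2475, 0.0266]
orientation: [[-0.001, 1.0, 0.002], [0.001, 0.002, -1.0], [-1.0, -0.001, -0.001]]
ft_force: [0.3, -0.1, -0.5]
finger_gap: 0.591
```

Call:
carry_out(increments="0 0 0 0.03 0.005 0.007 0;0 0 0 0.02 0 0 0;0 0 0 0.012 0 0 0;0 0 0 0 0 0 0;0 0 0 0 0 0 0")

```text
t: 19.33
position: [0.5912, -0.2498, 0.0185]
orientation: [[0.001, 1.0, 0.0], [-0.0, 0.0, -1.0], [-1.0, 0.001, 0.0]]
ft_force: [-0.7, -0.2, 0.4]
finger_gap: 0.596
```

Call:
carry_out(increments="0 0 0 0 0 0 1;0 0 0 0 0 0 1;0 0 0 0 0 0 1;0 0 0 0 0 0 1;0 0 0 -0.1 0 0 1;0 0 0 -0.2 0 0 1;0 0 0 -0.2 0 0 1;0 0 0 -0.2 0 0 1;0 0 0 -0.2 0 0 1;0 0 0 -0.2 0 0 1;0 0 0 -0.2 -0.108 -0.088 1;0 0 0 -0.1 -0.1 -0.2 1;0 0 0 0 -0.1 -0.2 1;0 0 0 0 -0.1 -0.2 1;0 0 0 0 -0.1 -0.2 1;0 0 0 0 -0.1 -0.2 1;0 0 0 0 -0.1 -0.2 1;0 0 0 0 -0.1 -0.2 1;0 0 0 0 -0.1 -0.2 1;0 0 0 0 -0.1 -0.2 1")

```text
t: 21.0
position: [0.4385, 0.0347, 0.2281]
orientation: [[0.001, 1.0, -0.0], [0.0, -0.0, -1.0], [-1.0, 0.001, -0.0]]
ft_force: [1.0, 0.5, 0.0]
finger_gap: 1.004
```

Call:
carry_out(increments="0 0 0 0 -0.1 -0.2 1;0 0 0 0 -0.1 -0.2 1;0 0 0 0 0 -0.2 1;-0.203 0 0 0 0 0 1;-0.203 0 0 0 0 0 1;-0.203 0 0 0 0 0 1;-0.203 0 0 0 0 0 1;-0.203 0 0 0 0 0 1;-0.203 0 0 0 0 0 1;-0.203 0 0 0 0 0 1;-0.203 0 0 0 0 0 1;-0.203 0 0 0 0 0 1;-0.203 0 0 0 0 0 1;-0.203 0 0 0 0 0 1;-0.203 0 0 0 0 0 1;-0.203 0 0 0 0 0 1;-0.203 0 0 0 0 0 1;-0.203 0 0 0 0 0 1;-0.188 0 0 0 0 0 1")

```text
t: 22.58
position: [0.4094, 0.1235, 0.228]
orientation: [[0.0, -0.127, 0.992], [0.0, 0.992, 0.127], [-1.0, 0.0, 0.0]]
ft_force: [1.0, 0.5, 0.2]
finger_gap: 0.999
```

Call:
carry_out(increments="0 0 0 0 0 0 1;0 0 0 0 0 0 1")

```text
t: 22.75
position: [0.4095, 0.1235, 0.228]
orientation: [[0.0, -0.119, 0.993], [0.0, 0.993, 0.119], [-1.0, 0.0, 0.0]]
ft_force: [-0.7, -0.3, 0.3]
finger_gap: 0.997
```

```bash
python3 - <<'E'
from h import *
s=snapshot('scene');cv2.imwrite('pics/s3.png',s['image'][:,:,::-1]);W=cloud(s)
t=snapshot('top');cv2.imwrite('pics/t3.png',t['image'][:,:,::-1]);T=cloud(t)
for n,c,zm in(('onion',(.603,.1425),.09),('garlic',(.5908,-.249),.07),('lemon',(.425,.1235),.075)):
  for A in(W,T):
    p=A.reshape(-1,3);p=p[~np.isnan(p[:,0])];p=p[(np.hypot(*(p[:,:2]-c).T)<.05)&(p[:,2]>.02)&(p[:,2]<zm)]
    print(n,len(p),circ(p[:,:2]) if len(p) else 0)
o=get_obs();print(o['position'],o['orientation'].round(3).tolist(),o['joints'])
E
```

```text
onion 565 [0.5984 0.1404 0.0337]
onion 692 [0.6024 0.1416 0.0333]
garlic 468 [ 0.5896 -0.2494  0.0281]
garlic 465 [ 0.5915 -0.2482  0.0284]
lemon 663 [0.4238 0.123  0.036 ]
lemon 639 [0.4254 0.1243 0.0361]
[0.40949209 0.12347762 0.22796215] [[0.0, -0.12, 0.993], [0.0, 0.993, 0.12], [-1.0, 0.0, 0.0]] [ 2.34603236e-01 -2.13670974e-01  2.11282888e+00  1.80277890e-05
  1.24228955e+00  1.14453040e-01]
```

View pics/s3.png

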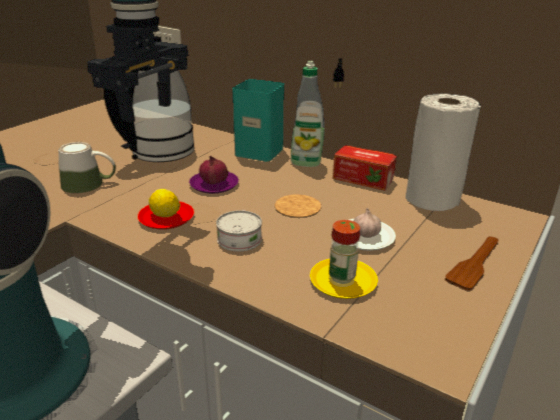

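Call:
carry_out(increments="0 0 0 0.1 -0.012 0.103 1;0 0 0 0.2 0 0 1;0 0 0 0.2 0 0 1;0 0 0 0.2 0 0 1;0 0 0 0.2 0 0 1;0 0 0 0.2 0 0 1;0 0 0 0.2 0 0 1;0 0 0 0.1 0 0 1;0 0 0 0 0 0 1;0 0 0 0 0 0 1;0 0 0 0 0 0 0;0 0 0 0 0 0 0;0 0 0 0 0 0 0;0 0 0 0 0 0 0;0 0 0 0 0 0 0;0 0 0 0 0 0 0")

```text
t: 24.18
position: [0.4257, 0.1237, 0.0188]
orientation: [[0.001, -0.122, 0.993], [0.0, 0.993, 0.122], [-1.0, 0.0, 0.001]]
ft_force: [-1.0, -0.6, 4.3]
finger_gap: 0.618
```

Call:
carry_out(increments="0 0 0 -0.1 0 0 0;0 0 0 -0.2 0 0 0;0 0 0 -0.2 0 0 0;0 0 0 -0.2 0 0 0;0 0 0 -0.2 0 0 0;0 0 0 -0.1 0 0 0;0 0 0 0 -0.064 0.037 0;0 0 0 0 -0.2 0.15 0;0 0 0 0 -0.2 0.15 0;0 0 0 0 -0.2 0.15 0;0 0 0 0 -0.2 0.15 0;0 0 0 0 -0.2 0.15 0;0 0 0 0 -0.2 0.15 0;0 0 0 0 -0.1 0.1 0;0 0 0 0 -0.1 0.1 0;0 0 0 0 0 0 0;0 0 0 0 0 0 0;0 0 0 0 0 0 0")

```text
t: 25.68
position: [0.6197, -0.0735, 0.1659]
orientation: [[-0.004, -0.122, 0.993], [0.001, 0.993, 0.122], [-1.0, 0.001, -0.003]]
ft_force: [-0.5, -0.1, -1.2]
finger_gap: 0.621
```

Call:
carry_out(increments="0 0 0 0.1 0 0 0;0 0 0 0.2 0 0 0;0 0 0 0.2 0 0 0;0 0 0 0.2 0 0 0;0 0 0 0.15 0 0 0;0 0 0 0.1 0 0 0;0 0 0 0.03 0 0 0;0 0 0 0.012 0 0 0;0 0 0 0.01 0 0 0;0 0 0 0 0 0 0;0 0 0 0 0 0 0")

```text
t: 26.6
position: [0.6217, -0.0733, 0.0185]
orientation: [[0.002, -0.123, 0.992], [-0.0, 0.992, 0.123], [-1.0, -0.0, 0.002]]
ft_force: [0.3, 0.5, -1.2]
finger_gap: 0.625
```

Call:
carry_out(increments="0 0 0 0.005 0 0 0;0 0 0 0 0 0 1;0 0 0 0 0 0 1;0 0 0 0 0 0 1;0 0 0 0 0 0 1;0 0 0 -0.1 0 0 1;0 0 0 -0.2 0 0 1;0 0 0 -0.2 0 0 1;0 0 0 -0.2 0 0 1;0 0 0 -0.2 0 0 1;0 0 0 -0.2 0 0 1;0 0 0 -0.2 0 0 1;0 0 0 -0.18 -0.15 -0.175 1;0 0 0 0 -0.15 -0.175 1;0 0 0 0 -0.15 -0.175 1;0 0 0 0 -0.15 -0.175 1;0 0 0 0 -0.15 -0.175 1;0 0 0 0 -0.15 -0.175 1;0 0 0 0 -0.15 -0.175 1;0 0 0 0 -0.15 -0.175 1")

```text
t: 28.27
position: [0.4345, -0.2775, 0.2376]
orientation: [[0.0, -0.122, 0.992], [-0.0, 0.992, 0.122], [-1.0, -0.0, 0.0]]
ft_force: [0.5, -0.8, 0.2]
finger_gap: 0.998
```

Call:
carry_out(increments="0 0 0 0 0 0 1;0 0 0 0 0 0 1;0 0 0 0 0 0 1")

```text
t: 28.52
position: [0.436, -0.2765, 0.2376]
orientation: [[0.001, -0.121, 0.993], [0.0, 0.993, 0.121], [-1.0, 0.0, 0.001]]
ft_force: [0.0, 0.1, 0.5]
finger_gap: 0.995
```

```bash
python3 - <<'E'
from h import *
s=snapshot('scene');cv2.imwrite('pics/s4.png',s['image'][:,:,::-1]);W=cloud(s)
for n,c,z0,z1 in(('jar',(.4345,-.2775),.025,.09),('cap',(.4345,-.2775),.095,.13),('lemon',(.6217,-.0733),.02,.08)):
    p=W.reshape(-1,3);p=p[~np.isnan(p[:,0])];p=p[(np.hypot(*(p[:,:2]-c).T)<.05)&(p[:,2]>z0)&(p[:,2]<z1)]
    print(n,len(p),circ(p[:,:2]) if len(p) else 0)
    if n!='lemon':
      from scipy.optimize import least_squares
      r=least_squares(lambda q:np.hypot(p[:,0]-q[0],p[:,1]-q[1])-(.021 if n=='jar' else .0225),c,loss='soft_l1',f_scale=.002) ;print(r.x)
print(get_obs()['position'])
E
```

```text
jar 936 [ 0.4331 -0.2789  0.0237]
[ 0.43441397 -0.27807461]
cap 530 [ 0.4345 -0.2778  0.0242]
[ 0.43688078 -0.27720998]
lemon 609 [ 0.6208 -0.0726  0.0362]
[ 0.43641376 -0.27608718  0.23753478]
```

View pics/s4.png

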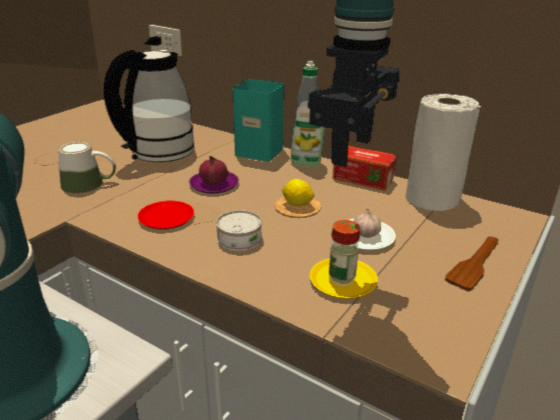

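The lemon is on the mat (298,193) and the jar is standing on yellow (344,255). I'm descending on the jar.

Call:
carry_out(increments="0 0 0 0.1 -0.008 0 1;0 0 0 0.2 0 0 1;0 0 0 0.2 0 0 1;0 0 0 0.2 0 0 1;0 0 0 0.2 0 0 1;0 0 0 0.15 0 0 1;0 0 0 0.1 0 0 1;0 0 0 0.05 0 0 1;0 0 0 0 0 0 1;0 0 0 0 0 0 1")

```text
t: 29.4
position: [0.4369, -0.2772, 0.0577]
orientation: [[-0.0, -0.123, 0.992], [0.0, 0.992, 0.123], [-1.0, 0.0, 0.0]]
ft_force: [0.3, -0.5, -0.3]
finger_gap: 1.002
```

Call:
carry_out(increments="0 0 0 0 0 0 0;0 0 0 0 0 0 0;0 0 0 0 0 0 0;0 0 0 0 0 0 0;0 0 0 0 0 0 0;0 0 0 0 0 0 0;0 0 0 0 0 0 0;0 0 0 0 0 0 0")

```text
t: 30.07
position: [0.436, -0.2779, 0.0577]
orientation: [[0.0, -0.122, 0.993], [-0.0, 0.993, 0.122], [-1.0, -0.0, 0.0]]
ft_force: [-1.0, 0.0, 1.8]
finger_gap: 0.493
```

```bash
python3 - <<'E'
from h import *
for n in('scene','top'):
 s=snapshot(n);W=cloud(s)
 for nm in('red_saucer','yellow_saucer','tin'):
  for a in regions_of(nm,n)[:1]:
    p=W[a['mask']];p=p[p[:,2]<(.03 if nm!='tin' else .06)];lo=np.percentile(p[:,:2],1,0);hi=np.percentile(p[:,:2],99,0);print(n,nm,a['p'],circ(p[:,:2]),(lo+hi)/2,hi-lo)
E
```

```text
scene red_saucer 0.8 [0.4237 0.1272 0.0624] [0.42595257 0.12223938] [0.10770542 0.10772257]
scene yellow_saucer 0.66 [ 0.4448 -0.2747  0.0648] [ 0.4378544  -0.27807406] [0.10745922 0.10781799]
scene tin 0.6 [ 0.4459 -0.0509  0.0451] [ 0.44513591 -0.052726  ] [0.08369823 0.08143198]
top red_saucer 0.56 [0.4281 0.123  0.059 ] [0.42562304 0.12178599] [0.10347872 0.10664196]
top yellow_saucer 0.63 [ 0.4378 -0.268   0.0562] [ 0.43759207 -0.25306409] [0.10517698 0.05684104]
top tin 0.73 [ 0.4465 -0.0522  0.0433] [ 0.44588175 -0.05131606] [0.08028026 0.07848583]
```

Call:
carry_out(increments="0 0 0 -0.05 0 0 0;0 0 0 -0.1 0 0 0;0 0 0 -0.2 0 0 0;0 0 0 -0.2 0 0 0;0 0 0 -0.2 0 0 0;0 0 0 -0.15 0 0 0;0 0 0 -0.1 0 0 0;0 0 0 0 0 0 0;0 0 0 0 0 0 0")

```text
t: 31.22
position: [0.4364, -0.2779, 0.2082]
orientation: [[0.002, -0.122, 0.993], [-0.001, 0.993, 0.122], [-1.0, -0.001, 0.001]]
ft_force: [-0.5, 0.1, -1.7]
finger_gap: 0.494
```

Red centre is about (0.4257, 0.1225).

Call:
carry_out(increments="0 0 0 0 0.05 0.006 0;0 0 0 0 0.1 0.01 0;0 0 0 0 0.17 0.016 0;0 0 0 0 0.17 0.016 0;0 0 0 0 0.17 0.016 0;0 0 0 0 0.17 0.016 0;0 0 0 0 0.17 0.016 0;0 0 0 0 0.17 0.016 0;0 0 0 0 0.17 0.016 0;0 0 0 0 0.17 0.016 0;0 0 0 0 0.17 0.016 0;0 0 0 0 0.17 0.016 0;0 0 0 0 0.17 0.016 0;0 0 0 0 0.17 0.016 0;0 0 0 0 0.17 0.016 0;0 0 0 0 0.17 0.016 0;0 0 0 0 0.08 0.016 0;0 0 0 0 0.05 0 0;0 0 0 0 0 0 0;0 0 0 0 0 0 0")

```text
t: 32.88
position: [0.4242, 0.1231, 0.2064]
orientation: [[-0.002, -0.123, 0.992], [-0.001, 0.992, 0.123], [-1.0, -0.001, -0.002]]
ft_force: [0.2, -0.6, -1.6]
finger_gap: 0.493
```

Call:
carry_out(increments="0 0 0 0 0 0 0;0 0 0 0 0 0 0")

```text
t: 33.05
position: [0.4252, 0.1222, 0.2072]
orientation: [[-0.001, -0.121, 0.993], [-0.0, 0.993, 0.121], [-1.0, -0.0, -0.001]]
ft_force: [-0.4, -1.5, -1.1]
finger_gap: 0.497
```

Call:
carry_out(increments="0 0 0 0.1 0 0 0;0 0 0 0.2 0 0 0;0 0 0 0.2 0 0 0;0 0 0 0.2 0 0 0;0 0 0 0.15 0 0 0;0 0 0 0.08 0 0 0;0 0 0 0.04 0 0 0;0 0 0 0.015 0 0 0;0 0 0 0.008 0 0 0;0 0 0 0 0 0 0;0 0 0 0 0 0 0")

```text
t: 33.97
position: [0.4266, 0.1231, 0.0597]
orientation: [[0.002, -0.122, 0.993], [0.001, 0.993, 0.122], [-1.0, 0.0, 0.002]]
ft_force: [0.2, -0.2, -1.4]
finger_gap: 0.493
```

Call:
carry_out(increments="0 0 0 0.006 0 0 0;0 0 0 0.005 0 0 0;0 0 0 0 0 0 0")

```text
t: 34.22
position: [0.4262, 0.1232, 0.0577]
orientation: [[0.002, -0.122, 0.992], [0.0, 0.993, 0.122], [-1.0, 0.0, 0.002]]
ft_force: [-0.2, -0.1, 1.1]
finger_gap: 0.494
```

Call:
carry_out(increments="0 0 0 0 0 0 1;0 0 0 0 0 0 1;0 0 0 0 0 0 1;0 0 0 0 0 0 1;0 0 0 0 0 0 1;0 0 0 -0.1 0 0 1;0 0 0 -0.2 0 0 1;0 0 0 -0.2 0 0 1;0 0 0 -0.2 0 0 1;0 0 0 -0.2 0 0 1;0 0 0 -0.2 0 0 1;0 0 0 -0.1 -0.055 0.031 1;0 0 0 0 -0.2 0.15 1;0 0 0 0 -0.2 0.15 1;0 0 0 0 -0.2 0.15 1;0 0 0 0 -0.2 0.15 1;0 0 0 0 -0.2 0.15 1;0 0 0 0 -0.2 0.15 1;0 0 0 0 -0.1 0.1 1;0 0 0 0 -0.1 0.1 1")

```text
t: 35.88
position: [0.6214, -0.0748, 0.2363]
orientation: [[-0.001, -0.121, 0.993], [0.0, 0.993, 0.121], [-1.0, 0.0, -0.001]]
ft_force: [0.2, 0.2, -0.8]
finger_gap: 0.998
```

Call:
carry_out(increments="0 0 0 0 0 0 1;0 0 0 0 0 0 1;0 0 0 0 0 0 1")

```text
t: 36.13
position: [0.6196, -0.0724, 0.2363]
orientation: [[-0.002, -0.122, 0.993], [0.001, 0.993, 0.122], [-1.0, 0.001, -0.002]]
ft_force: [-0.5, 0.2, -0.9]
finger_gap: 1.001
```

```bash
python3 - <<'E'
from h import *
s=snapshot('scene');cv2.imwrite('pics/s5.png',s['image'][:,:,::-1]);W=cloud(s)
for n,c,z0,z1 in(('jar',(.4257,.1225),.025,.12),('lemon',(.6217,-.0733),.02,.08)):
    p=W.reshape(-1,3);p=p[~np.isnan(p[:,0])];p=p[(np.hypot(*(p[:,:2]-c).T)<.05)&(p[:,2]>z0)&(p[:,2]<z1)]
    print(n,len(p),circ(p[:,:2]) if len(p) else 0)
a=regions_of('yellow_saucer','scene')[0]
p=W[a['mask']];p=p[p[:,2]<.03];lo=np.percentile(p[:,:2],1,0);hi=np.percentile(p[:,:2],99,0);print(a['p'],(lo+hi)/2,hi-lo)
print(get_obs()['position'])
E
```

```text
jar 1068 [0.4256 0.1215 0.0252]
lemon 607 [ 0.6208 -0.0728  0.0354]
0.61 [ 0.43930519 -0.27819376] [0.10795321 0.10750949]
[ 0.61952043 -0.07202468  0.2368031 ]
```

View pics/s5.png

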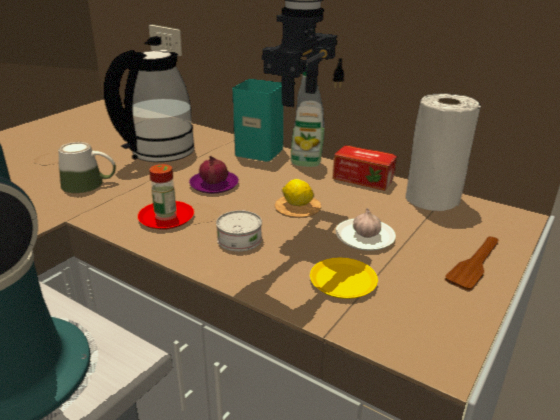

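The jar is standing on red (164,195), the lemon is on the mat and the yellow saucer is free (344,278). Next I pick up the lemon.

Call:
carry_out(increments="0 0 0 0.1 -0.006 0.006 1;0 0 0 0.2 0 0 1;0 0 0 0.2 0 0 1;0 0 0 0.2 0 0 1;0 0 0 0.2 0 0 1;0 0 0 0.2 0 0 1;0 0 0 0.2 0 0 1;0 0 0 0.1 0 0 1;0 0 0 0.057 0 0 1;0 0 0 0 0 0 1;0 0 0 0 0 0 1;0 0 0 0 0 0 0;0 0 0 0 0 0 0;0 0 0 0 0 0 0;0 0 0 0 0 0 0;0 0 0 0 0 0 0;0 0 0 0 0 0 0")

```text
t: 37.65
position: [0.6219, -0.0739, 0.0191]
orientation: [[0.001, -0.122, 0.993], [-0.0, 0.993, 0.122], [-1.0, -0.0, 0.001]]
ft_force: [-0.1, -0.2, 2.9]
finger_gap: 0.621
```

Call:
carry_out(increments="0 0 0 -0.1 0 0 0;0 0 0 -0.2 0 0 0;0 0 0 -0.2 0 0 0;0 0 0 -0.2 0 0 0;0 0 0 -0.2 0 0 0;0 0 0 -0.1 0 0 0;0 0 0 0 -0.151 -0.172 0;0 0 0 0 -0.151 -0.172 0;0 0 0 0 -0.151 -0.172 0;0 0 0 0 -0.151 -0.172 0;0 0 0 0 -0.151 -0.172 0;0 0 0 0 -0.151 -0.172 0;0 0 0 0 -0.151 -0.172 0;0 0 0 0 -0.151 -0.172 0;0 0 0 0 0 0 0;0 0 0 0 0 0 0;0 0 0 0 0 0 0")

```text
t: 39.07
position: [0.4387, -0.2786, 0.1682]
orientation: [[0.0, -0.121, 0.993], [0.001, 0.993, 0.121], [-1.0, 0.001, 0.0]]
ft_force: [0.1, 0.3, -1.2]
finger_gap: 0.624
```

Call:
carry_out(increments="0 0 0 0.1 0 0 0;0 0 0 0.2 0 0 0;0 0 0 0.2 0 0 0;0 0 0 0.2 0 0 0;0 0 0 0.15 0 0 0;0 0 0 0.08 0 0 0;0 0 0 0.04 0 0 0;0 0 0 0.015 0 0 0;0 0 0 0 0 0 0;0 0 0 0 0 0 0;0 0 0 0 0 0 0")

```text
t: 39.98
position: [0.4402, -0.2795, 0.022]
orientation: [[0.003, -0.123, 0.992], [-0.002, 0.992, 0.123], [-1.0, -0.002, 0.002]]
ft_force: [0.1, -0.0, -0.8]
finger_gap: 0.623
```

Call:
carry_out(increments="0 0 0 0.006 0 -0.003 0;0 0 0 0.006 0 0 0;0 0 0 0 0 0 0;0 0 0 0 0 0 1;0 0 0 0 0 0 1;0 0 0 0 0 0 1;0 0 0 0 0 0 1;0 0 0 0 0 0 1;0 0 0 -0.1 0 0 1;0 0 0 -0.2 0 0 1;0 0 0 -0.2 0 0 1;0 0 0 -0.2 0 0 1;0 0 0 -0.2 0 0 1;0 0 0 -0.2 0 0 1;0 0 0 -0.2 0 0 1;0 0 0 -0.2 0 0 1;0 0 0 0 -0.15 0 1;0 0 0 0 -0.2 0 1;0 0 0 0 -0.2 0 1;0 0 0 0 -0.2 0 1")

```text
t: 41.65
position: [0.4522, -0.3915, 0.2441]
orientation: [[0.001, -0.123, 0.992], [-0.0, 0.992, 0.123], [-1.0, -0.001, 0.0]]
ft_force: [1.0, -0.0, -0.1]
finger_gap: 1.0
```

Call:
carry_out(increments="0 0 0 0 -0.2 -0.05 1;0 0 0 0 -0.2 -0.05 1;0 0 0 0 -0.2 -0.05 1;0 0 0 0 -0.2 -0.05 1;0 0 0 0 -0.2 -0.05 1;0 0 0 0 -0.2 -0.05 1;0 0 0 0 0 0 1;0 0 0 0 0 0 1")

```text
t: 42.32
position: [0.4285, -0.5758, 0.2425]
orientation: [[-0.001, -0.12, 0.993], [0.001, 0.993, 0.12], [-1.0, 0.002, -0.001]]
ft_force: [1.2, -0.2, 0.1]
finger_gap: 0.998
```

```bash
python3 - <<'E'
from h import *
for n in('top','scene'):
  s=snapshot(n);W=cloud(s);cv2.imwrite(f'pics/{n}9.png',s['image'][:,:,::-1])
  for o,sa,zm in(('lemon','yellow_saucer',.08),('garlic','white_saucer',.08),('onion','purple_saucer',.1),('spice_jar','red_saucer',.13),('tin','tin',.06)):
    a=regions_of(sa,n)
    if not a: print(n,sa,'none');continue
    p=W[a[0]['mask']]; p=p[p[:,2]<(.03 if o!='tin' else .06)];m=(np.percentile(p[:,:2],1,0)+np.percentile(p[:,:2],99,0))/2
    q=W.reshape(-1,3);q=q[~np.isnan(q[:,0])];q=q[(np.hypot(*(q[:,:2]-m).T)<.055)&(q[:,2]>.022)&(q[:,2]<zm)]
    print(n,o,circ(q[:,:2]),'saucer',m.round(4),'top',q[:,2].max())
o=get_obs();print(o['position'],o['t'])
E
```

```text
top lemon [ 0.4388 -0.2789  0.0357] saucer [ 0.4393 -0.2803] top 0.06632552936156655
top garlic [ 0.5909 -0.2481  0.0284] saucer [ 0.5901 -0.2485] top 0.062969176322903
top onion [0.603  0.1417 0.0338] saucer [0.6009 0.142 ] top 0.07665188181792815
top spice_jar [0.4257 0.1219 0.0232] saucer [0.4253 0.1215] top 0.11595485342572587
top tin [ 0.4457 -0.0518  0.0431] saucer [ 0.446  -0.0504] top 0.04541212509842596
scene lemon [ 0.4374 -0.2775  0.0364] saucer [ 0.4367 -0.2789] top 0.06382868175015133
scene garlic [ 0.5888 -0.2487  0.0285] saucer [ 0.5874 -0.2464] top 0.06056687443792036
scene onion [0.6    0.1414 0.0343] saucer [0.6002 0.142 ] top 0.07706567179159246
scene spice_jar [0.4256 0.1231 0.0269] saucer [0.4263 0.1224] top 0.11388908001466597
scene tin none
[ 0.42951049 -0.57438543  0.24405503] 42.9167
```

View pics/top9.png

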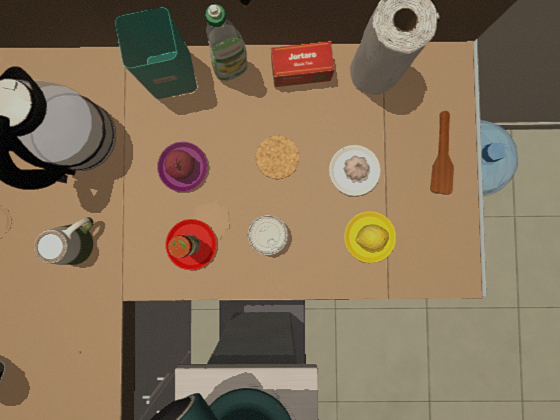

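View pics/scene9.png

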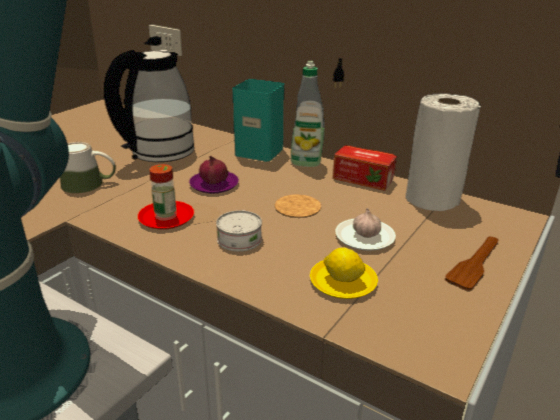

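Both pictures show all four in place in the top view: onion on purple (183,166), jar on red (190,244), garlic on white (356,170) and lemon on yellow (371,237). Each is within about 3 mm of centre, and the tin hasn't moved.

```bash
python3 -c "
from cell import *
print(finish_job())"
```

```text
the job is handed in; nothing more can be done
None
```

All four items are now on their own saucers, upright as before, and the job was handed in at about 43 s of the 138 s allowed. I made two swaps by way of the cork mat: the garlic and onion first, then the lemon and spice jar.

**Positions:** In the final pictures from both cameras, the measured offset from the saucer centre was about 1–3 mm for each item. That is close to the 2 mm camera calibration.

**Other checks:**
- **Spice jar:** it is standing upright.
- **Cork mat:** it is empty.
- **Tin:** it is where it started, to about 1 mm in the top view. The scene camera's detector missed it in the last check, though it shows in that picture.
- **Forces:** the wrist force stayed under 5 N in every reading I took.
- **Arm:** it finished clear of everything with the gripper open.

No check failed. The two cameras differed by up to 3 mm on absolute positions.

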